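# Load an injector and its clamp plate from a parts bin into the test fixture

### The job

Take the injector out of the compartment bin and lay it flat in the channel of the test fixture, nozzle towards the tray and its square head just behind the two black blocks, and let go. Then take the two-hole clamp plate from the bin and lower it gently over the two pins until it rests flush on the blocks, and let go. Leave the ring nut in its compartment and the spanner where it lies.

Things in the scene. Friction and masses are not known exactly. Their poses are not given: they have to be found in the camera images.
- bin: fixed blue open bin, 210 (x) x 356 (y) x 45 mm, walls, floor and dividers 5 mm thick, three compartments side by side along its y, each 200 (x) x 112 (y) mm inside, centred at y = -117, 0, +117 mm. Origin: centre of the underside. The injector, clamp plate and ring nut lie one in each compartment, in any order
- injector: steel diesel injector, 160 mm long, 0.4 kg, lying along its x on its square head: from the tail dark square head (x -80 to -24 mm, 32 wide, z 0 to 32), round barrel 24 mm diameter (x -24 to 46), thin brass nozzle 10 mm diameter (x 46 to 80), their axis at z = 16. The head carries the weight. Origin: mid-length, level with the head's underside; x to the nozzle, z up
- injector_head (a point): centre of the injector's square head, 52 mm behind the injector's origin and 16 mm up: good place to grip across the 32 mm width. Axes as injector
- injector_tip (a point): tip of the injector's nozzle, 80 mm ahead of its origin and 16 mm up
- clamp_plate: plain aluminium plate 140 (x) x 56 (y) x 12 mm, about 0.35 kg, with two 15 mm through holes at x = -50 and +50 mm, and in the middle of its top an upright grip fin 56 (x) x 16 (y) mm rising from z = 12 to z = 44 mm. The same either way round. Origin: centre of the underside, z up
- ring_nut: bystander: steel ring 68 mm outside, 30 mm high, lying in the third compartment. Origin: centre of the underside
- fixture: fixed test fixture. Grey base x -105 to 85 mm, |y| < 80, top at z = 12. On it two black blocks, x -32 to 32, |y| 17 to 72, tops at z = 46, with a 34 mm wide channel between them along x for the injector's barrel. Low steel tray, 22 mm high, at x 90 to 160, where the nozzle must point. Origin: between the blocks at bench level; x along the channel to the tray, z up
- fixture_top (a point): point midway between the two pins at the level of the block tops (fixture z = 46 mm), where the clamp plate's underside centre must come, its long axis along fixture y. The steel pins, one on each block at fixture y = -50 and +50 mm, x = 0, are 10 mm in diameter and rise 26 mm (to z = 72), the last 6 mm tapered
- wrench: bystander: 170 mm dark spanner lying on the bench beyond the work
- fixture_seat (a point): point on the base's top behind the channel (fixture x = -64, y = 0, z = 12 mm): the middle of the underside of the injector's square head should come here, 4 mm clear of the blocks
Not all that is in view belongs to the job. Several things have the shape of the clamp_plate; the one meant has the colours described above. There is more than one size of the injector; the job needs the smaller.

How it is judged (in metres and radians):
On the way, in this order (a step that is already met when the one before it is completed fails the run):
1. the injector lies in the channel, nozzle to the tray, head behind the blocks, released (x of injector_head in the frame of fixture between -0.086 and -0.056 m and y of injector_head in the frame of fixture between -0.009 and 0.009 m and z of injector in the frame of fixture between 0.008 and 0.016 m and angle between injector's own z axis and vertical below 0.06 rad and x of injector_tip in the frame of fixture above 0.03 m and angle between the x axis of injector and the x axis of fixture, either way round below 0.15 rad and linear speed of injector below 0.01 m/s and contact force between injector and the fingers below 0.1 N), for 0.2 s.
2. the clamp plate is flush on the blocks over both pins, with the injector under it (x of injector_head in the frame of fixture between -0.086 and -0.056 m and y of injector_head in the frame of fixture between -0.009 and 0.009 m and z of injector in the frame of fixture between 0.008 and 0.016 m and angle between injector's own z axis and vertical below 0.06 rad and x of injector_tip in the frame of fixture above 0.03 m and angle between the x axis of injector and the x axis of fixture, either way round below 0.15 rad and z of clamp_plate in the frame of fixture_top between -0.003 and 0.003 m and horizontal distance between clamp_plate and fixture_top below 0.007 m and angle between clamp_plate's own z axis and vertical below 0.05 rad and angle between the x axis of clamp_plate and the y axis of fixture, either way round below 0.1 rad), for 0.2 s.
At the end, for the whole second after the job is handed in: Injector flat in the channel (underside within 4 mm of base), nozzle to tray, head centre within 9 mm of the middle, at fixture x -86 to -56 mm; clamp plate flush within 3 mm, centred within 7 mm, along fixture y; both released, at rest; ring nut and spanner moved under 40 mm (all of step 2 and linear speed of each of injector, clamp_plate below 0.01 m/s and contact force between each of injector, clamp_plate and the fingers below 0.1 N and distance of each of ring_nut, wrench from where it was at the start of the episode below 0.04 m); the robot touches nothing.
It fails at once if the clamp plate is dropped or slammed onto the fixture (over 60 N) (contact force between clamp_plate and fixture above 60 N).
It fails at once if the ring nut or the spanner is shifted by more than 40 mm or lifted out (distance of any of ring_nut, wrench from where it was at the start of the episode above 0.04 m).
It also fails if it takes over 64 s, if anything falls off the work surface, if the arm or the gripper's body presses on something with over 40 N, if the wrist force passes 120 N, or if a joint passes its speed limit or range.

### The arm

A 6-joint arm with a two-finger parallel gripper is mounted at the origin on the work surface. World frame = base frame: x ahead of the robot, y to its left, z up, the work surface at z = 0. Lengths are in mm, angles in rad, forces in N, time in s.
With the tool pointing down it reaches from about 300 to 775 mm from the base axis. Payload 14.6 kg.
Tool frame: the origin (TCP) lies at the very end of the fingers, on their centre line; the grasp point (between the pads) lies 19 mm behind it; z points along the fingers, y is the line along which they close (so a half turn about z gives the same grasp; the last joint's range is limited). The gripper opens to 94 mm and grips with 3 to 60 N. Pads are 16 mm wide; open, the fingers measure 119 mm over their backs; the gripper's body (75 mm by 177 mm) begins 78 mm behind the grasp point.
Start: joints at [-1.368, 0.3, 1.521, -0, 1.321, -0.067], TCP at [146.589, -530.095, 169.946] pointing down, gripper open.
Joint ranges: [-3.03, 3.03], [-0.79, 2.21], [0.23, 2.52], [-1.04, 4.18], [0, 3.07], [-2.55, 2.55]. Speed limits (rad/s): [2.22, 2.22, 2.57, 3.14, 3.14, 3.14].

### API

Orientations are given as [roll, pitch, yaw] about the fixed x, y, z axes, in that order (R = Rz(yaw) Ry(pitch) Rx(roll)).
In Python, from cell import manip gives the robot as it stands.
- The arm moves only by the tool servo_tool, never from a script. Its argument "rows" is a list of rows, each a list of 7 numbers: the turn, a rotation vector about the world's x, y, z in degrees, then the shift along the world's x, y, z in mm, then the closure, from 0 (fully open) to 1 (shut). In form: [[rx, ry, rz, dx, dy, dz, fingers], ...]. A call has 1 to 20 rows; each row shifts and turns the commanded pose from where the row before left it; what a row does not reach is not made up. A row lasts 1/8 s, in which the tool goes at most 62.5 mm and 10.7 degrees, less where a joint would pass 70% of its speed; a pose out of reach is approached as far as the arm can. A call with a gripper value outside its range is refused whole. The fingers move at their own pace and stop on an object; "grip_force" is the grip in N (left out, the last holds). Time passes only in rows, so rows that do not move let the fingers close. It gives the time, the measured TCP pose, the force, the opening and the grip force at its end, in the units of the state.
- manip.read_state(): the state, without advancing time (a new reading comes with each control period).
- manip.camera(name): name is "scene" or "top" or "wrist"; returns the picture (384x512x3 uint8, red, green, blue); there is no depth.
- manip.camera_info(name): a dict with "fx", "fy", "cx", "cy" (pixels), "position" and "rotation" of the camera in the world; the wrist camera has in their place "T_tool_cam" (4x4, takes a point from camera to tool coordinates, whose origin is the TCP and whose axes are the flange's). Camera axes: x right, y down, z forward; pixel columns grow to the right and rows downward; lengths in mm; the calibration is good to about 2 mm. A picture is of the moment at which its call begins: read the wrist's pose just before it. camera_info takes no time and is no camera call.
- manip.sign_off(): hands the job in; it is judged then, once.
The state is a dict: "clock": time; "joints": joint angles; "qd": joint speeds; "effort": joint torques, N m; "eef_pos": TCP position; "eef_rot": TCP orientation; "wrist_force": force on the tool from outside, world axes, zero at the start; "moment": the same for the moment, N m; "finger_gap": finger opening in mm; "finger_force": force on a finger pad.
Only numpy, scipy, OpenCV 4.12 (cv2) and the standard library are available. Lean on these libraries where they do the work, as an engineer would, in place of code of your own. Each camera call takes 0.05 s, during which the arm holds its last target. There are 200 camera calls.

## Working session

There is one attempt and no reset: what is moved stays moved. The work goes in short steps, Python scripts to look and compute and a tool call to move; the robot and the scene stay as the last step left them, time stands still between calls to the robot, and variables do not carry over. Pictures are saved under pics/ and viewed, at most 12 in all, crops included, and the job is handed in when it is done.

Besides the shell and the picture viewer there is one more tool, called after "Emit:" as name(argument=value, ...), one argument or row to a line, values as JSON. servo_tool: Moves the arm, as the interface text tells. Its arguments: {"type":"object","properties":{"rows":{"type":"array","items":{"type":"array","items":{"type":"number"}}},"grip_force":{"type":"number"}},"required":["rows"]}

```bash
mkdir -p pics; cat > h.py <<'E'
import numpy as np, cv2
from cell import manip
def snap(n,f):
    im=np.asarray(manip.camera(n)); cv2.imwrite('pics/'+f,im[:,:,::-1]); return im
def px2w(n,uv,z):
    c=manip.camera_info(n); R=np.array(c['rotation']); p=np.array(c['position'])
    out=[]
    for (u,v),zz in zip(uv,np.broadcast_to(z,len(uv))):
        d=R@np.array([(u-c['cx'])/c['fx'],(v-c['cy'])/c['fy'],1]); out.append(p+d*(zz-p[2])/d[2])
    return np.array(out)
E
python3 - <<'E'
from h import *
a=snap('top','top0.png'); b=snap('scene','scene0.png')
big=cv2.resize(a,(800,600),interpolation=cv2.INTER_CUBIC); cv2.imwrite('pics/top0b.png',big[:,:,::-1])
for n in('top','scene'):print(manip.camera_info(n))
print(manip.read_state())
E
```

```text
{'fx': 409.4864625007993, 'fy': 409.4864625007993, 'cx': 256.9975442355825, 'cy': 193.9543390157568, 'position': array([ 456.15176757,   -7.57916192, 1079.69580311]), 'rotation': array([-3.06088631, -0.00471387, -1.54536688])}
{'fx': 398.2188481136081, 'fy': 398.2188481136081, 'cx': 252.22566286090014, 'cy': 186.4107556488369, 'position': array([1235.47865918,  -39.29728796,  649.93563784]), 'rotation': array([-2.26276103, -0.01596075,  1.52427871])}
{'clock': 0.1, 'joints': array([-1.36758838e+00,  3.00374228e-01,  1.52152665e+00, -2.34087009e-05,
        1.32068354e+00, -6.65637514e-02]), 'qd': array([ 2.45838637e-03, -8.71974243e-04, -1.05705823e-03, -8.41699153e-04,
        2.38565685e-04, -8.49571542e-05]), 'effort': array([ 9.22985819e-04, -5.32644224e+01, -3.53283870e+01,  7.09332875e-02,
        2.35018943e-02, -6.46865396e-05]), 'eef_pos': array([ 146.53636939, -529.83990253,  169.46250573]), 'eef_rot': array([-3.14060157e+00, -4.33427298e-05,  2.69777482e-01]), 'wrist_force': array([-0.76974169,  0.04987285, -0.13682672]), 'moment': array([-0.01541583, -0.00959874, -0.00243898]), 'finger_force': 0.0, 'finger_gap': 94.18864446570335}
```

View pics/top0b.png

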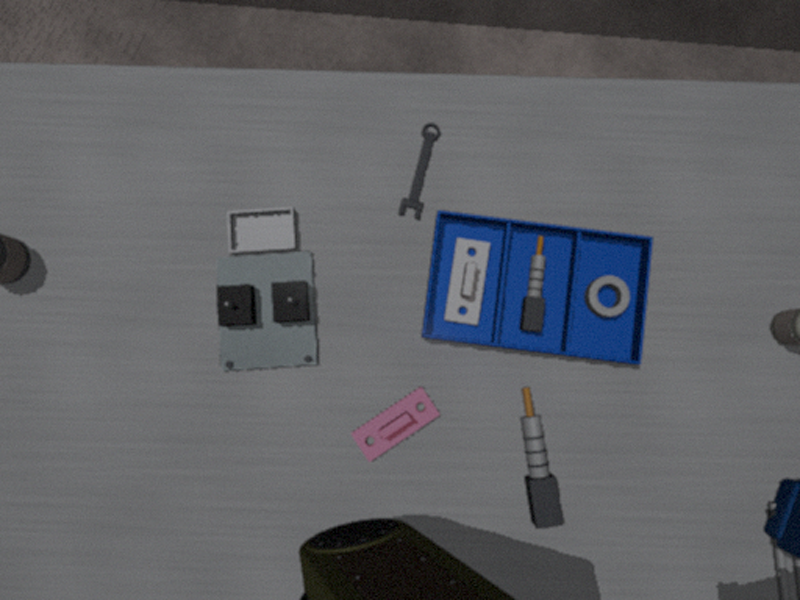

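View pics/scene0.png

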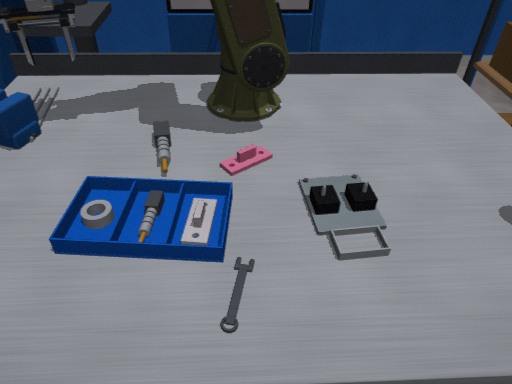

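The top picture (800x600 scale) shows two of each thing I need:
- **Injector:** one in the bin at about (535,285) and a larger one on the bench at (540,455). I choose the bin one, since it is smaller.
- **Clamp plate:** an aluminium one in the bin at (467,282) and a pink one on the bench at (396,423). I choose the aluminium one.

The fixture is at (265,305) with its tray up (+x). The nut is at (608,296) and the spanner at (420,170).

```bash
sed -i 's/^def snap/from scipy.spatial.transform import Rotation as Ro\ndef snap/; s/R=np.array(c\[.rotation.\])/R=Ro.from_euler("xyz",c["rotation"]).as_matrix()/' h.py
python3 - <<'E'
from h import *
k=.64
P={'tip':(540,236,21),'headfront':(536,296,37),'tail':(533,333,37),'hcent':(533,315,37),'hole1':(471,251,17),'hole2':(462,310,17),'fin':(469,280,45),
'binTL':(438,212,45),'binTR':(651,237,45),'binBL':(423,338,45),'binBR':(640,365,45),'pinL':(235,305,72),'pinR':(290,299,72),'baseBL':(220,370,12),'baseBR':(318,364,12),'bT':(220,254,12),
'bigtip':(526,388,20),'bigtail':(547,526,40),'nut':(608,296,35)}
for n,(u,v,z) in P.items(): print(n,px2w('top',[(u*k,v*k)],z)[0].round(1))
print(manip.camera_info('wrist'))
im=cv2.imread('pics/top0.png')
c=np.hstack([cv2.resize(im[125:240,265:425],(400,288)),cv2.resize(im[240:345,220:366],(400,288))]);cv2.imwrite('pics/crop.png',cv2.convertScaleAbs(c,alpha=1.6))
E
```

```text
tip [ 660.6 -239.5   21. ]
headfront [ 557.9 -230.2   37. ]
tail [ 497.1 -225.8   37. ]
hcent [ 526.5 -225.6   37. ]
hole1 [ 632.8 -124.7   17. ]
hole2 [ 533.2 -111.3   17. ]
fin [ 580.4 -119.1   45. ]
binTL [691.4 -66.3  45. ]
binTR [ 659.1 -416.3   45. ]
binBL [484.2 -46.4  45. ]
binBR [ 449.7 -397.3   45. ]
pinL [527.9 252.4  72. ]
pinR [539.6 166.1  72. ]
baseBL [423.5 287.7  12. ]
baseBR [437.5 125.7  12. ]
bT [617.5 297.   12. ]
bigtip [ 407.1 -218.7   20. ]
bigtail [ 191.4 -250.1   40. ]
nut [ 561.1 -348.9   35. ]
{'fx': 273.2542277573068, 'fy': 273.2542277573068, 'cx': 254.22822409523317, 'cy': 189.84309781971064, 'T_tool_cam': array([[ 1.42545169e-03, -9.65969794e-01, -2.58650973e-01,
         7.58544821e+01],
       [ 9.99998945e-01,  1.30473960e-03,  6.38355037e-04,
        -4.93921070e-01],
       [-2.79159517e-04, -2.58651610e-01,  9.65970634e-01,
        -2.14972468e+02],
       [ 0.00000000e+00,  0.00000000e+00,  0.00000000e+00,
         1.00000000e+00]])}
```

View pics/crop.png

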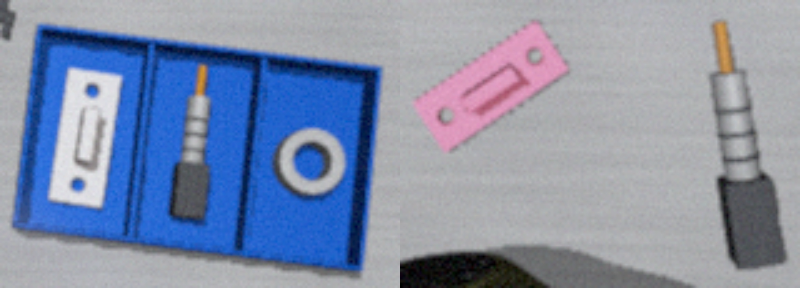

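The crop confirms the choice. The bin injector is about 163 mm from tail to tip, while the bench one is about 217 mm. The white aluminium plate is in the left compartment. I'll move above the injector and look with the wrist camera.

Emit:
servo_tool(
  rows=[
    [0,0,-1.25,24,19,0,0.3],
    [0,0,-1.25,24,19,0,0.3],
    [0,0,-1.25,24,19,0,0.3],
    [0,0,-1.25,24,19,0,0.3],
    [0,0,-1.25,24,19,0,0.3],
    [0,0,-1.25,24,19,0,0.3],
    [0,0,-1.25,24,19,0,0.3],
    [0,0,-1.25,24,19,0,0.3],
    [0,0,-1.25,24,19,0,0.3],
    [0,0,-1.25,24,19,0,0.3],
    [0,0,-1.25,24,19,0,0.3],
    [0,0,-1.25,24,19,0,0.3],
    [0,0,-1.25,24,19,0,0.3],
    [0,0,-1.25,24,19,0,0.3],
    [0,0,-1.25,24,19,0,0.3],
    [0,0,-1.25,20,18,0,0.3],
    [0,0,0,0,0,0,0.3],
    [0,0,0,0,0,0,0.3],
  ],
)

```text
clock: 2.35
eef_pos: [526.1, -227.4, 169.7]
eef_rot: [-3.142, 0.001, -0.079]
wrist_force: [-0.0, -0.5, -0.2]
finger_gap: 65.9
finger_force: 0.0
```

```bash
cat >> h.py <<'E'
def wr2w(st,uv,z):
    c=manip.camera_info('wrist'); T=np.array(c['T_tool_cam']); R=Ro.from_euler('xyz',st['eef_rot']).as_matrix(); p0=np.array(st['eef_pos'])
    p=p0+R@T[:3,3]; out=[]
    for (u,v),zz in zip(uv,np.broadcast_to(z,len(uv))):
        d=R@T[:3,:3]@np.array([(u-c['cx'])/c['fx'],(v-c['cy'])/c['fy'],1]); out.append(p+d*(zz-p[2])/d[2])
    return np.array(out)
def wsnap(f):
    import pickle
    st=manip.read_state(); im=snap('wrist',f); pickle.dump(st,open('pics/'+f+'.pkl','wb')); return st,im
E
python3 - <<'E'
from h import *
st,im=wsnap('w1.png'); print(st['eef_pos'],st['eef_rot'],st['joints'],st['clock'],st['finger_gap'])
E
```

```text
[ 526.08799819 -227.43587558  169.70412833] [-3.14150609e+00  5.66506328e-04 -7.90446597e-02] [-4.71878746e-01  3.52168402e-01  1.45257898e+00 -1.40712860e-04
  1.33740177e+00  1.17799485e+00] 2.35 65.92935924293954
```

View pics/w1.png

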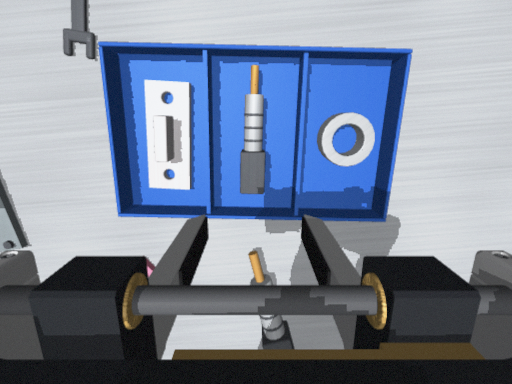

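The wrist view shows the injector head's top face at about (253,171) and the nozzle tip at (255,66). The plate holes are at (167,98) and (169,174), and the nut is at (346,140).

```bash
python3 - <<'E'
from h import *
import pickle
st=pickle.load(open('pics/w1.png.pkl','rb')); im=cv2.imread('pics/w1.png').astype(int)
b,g,r=im[...,0],im[...,1],im[...,2]
nb=(b-r<45).astype(np.uint8)
for nm,(x0,x1,y0,y1) in {'inj':(222,288,62,200),'plate':(140,195,76,194)}.items():
    m=np.zeros_like(nb); m[y0:y1,x0:x1]=nb[y0:y1,x0:x1]
    n,l,s,c=cv2.connectedComponentsWithStats(m); i=1+s[1:,4].argmax(); print(nm,s[i],c[i],cv2.minAreaRect(np.argwhere(l==i)[:,::-1].astype(np.float32)))
    for y in range(y0,y1,8):
        xs=np.where(l[y]==i)[0]
        if len(xs): print(y,xs.min(),xs.max(),end='; ')
    print()
for n,u,v,z in [('tip',255,66,21),('hf',253.5,150.5,37),('ht',252.5,184,37),('htbot',252.5,192,5),('hole1',167,97.5,17),('hole2',169,174,17),('p TL',146,80,17),('pTR',189,82.5,17),('pBL',148,188.5,17),('pBR',190,189.5,17),('finTop',157,115,49),('finbot',157,162,49)]:
    print(n,wr2w(st,[(u,v)],z)[0].round(1))
print(np.round(im[140:200:2,253].mean(1)))
E
```

```text
inj [ 240   65   25  129 2264] [252.9885159 139.8864841] ((253.5131378173828, 129.02813720703125), (23.740840911865234, 128.20054626464844), 1.5911402702331543)
70 251 258; 78 251 258; 86 251 258; 94 248 260; 102 245 262; 110 245 262; 118 245 262; 126 245 262; 134 245 262; 142 245 261; 150 242 263; 158 241 264; 166 241 264; 174 241 264; 182 241 263; 190 240 263; 
plate [ 145   80   47  109 4575] [168.43409836 133.47672131] ((167.91087341308594, 133.9959259033203), (108.44023895263672, 45.16610336303711), 89.43273162841797)
84 145 190; 92 145 190; 100 146 190; 108 146 190; 116 146 190; 124 147 190; 132 147 190; 140 147 190; 148 148 190; 156 148 190; 164 148 190; 172 149 190; 180 149 190; 188 171 190; 
tip [ 661.4 -238.4   21. ]
hf [ 560.3 -228.6   37. ]
ht [ 516.8 -223.9   37. ]
htbot [ 497.1 -222.1    5. ]
hole1 [ 633.7 -123.5   17. ]
hole2 [ 534.8 -110.3   17. ]
p TL [ 656.5 -100.5   17. ]
pTR [ 649.3 -154.    17. ]
pBL [516.7 -77.9  17. ]
pBR [ 510.8 -136.    17. ]
finTop [ 612.3 -118.1   49. ]
finbot [ 556.8 -108.6   49. ]
[138. 207. 227. 225. 224. 222.  85. 114. 114. 116. 115. 113. 113. 113.
 115. 114. 113. 116. 115. 115. 112. 114. 114. 110. 111. 112. 114. 139.
 145. 147.]
```

Emit:
servo_tool(
  rows=[
    [0,0,-1,5,2,-20,0.3],
    [0,0,0,0,0,-30,0.3],
    [0,0,0,0,0,-30,0.3],
    [0,0,0,0,0,-25,0.3],
    [0,0,0,0,0,-20,0.3],
    [0,0,0,0,0,-15,0.3],
    [0,0,0,0,0,-10,0.3],
    [0,0,0,0,0,-8,0.3],
    [0,0,0,0,0,0,0.3],
    [0,0,0,0,0,0,0.7],
    [0,0,0,0,0,0,0.8],
    [0,0,0,0,0,0,0.8],
    [0,0,0,0,0,0,0.8],
    [0,0,0,0,0,0,0.8],
  ],
  grip_force=30,
)

```text
clock: 4.15
eef_pos: [531.6, -225.1, 12.0]
eef_rot: [-3.142, -0.0, -0.097]
wrist_force: [0.7, 0.3, 1.3]
finger_gap: 20.2
finger_force: 0.0
```

```bash
python3 - <<'E'
from h import *
st,im=wsnap('w2.png'); snap('scene','s2.png'); s=cv2.imread('pics/s2.png')[150:290,40:260]
cv2.imwrite('pics/v2.png',np.hstack([cv2.resize(cv2.imread('pics/w2.png'),(400,300)),cv2.resize(s,(400,300))])); print(st['finger_gap'],st['finger_force'])
E
```

```text
20.229491356617615 0.0
```

View pics/v2.png

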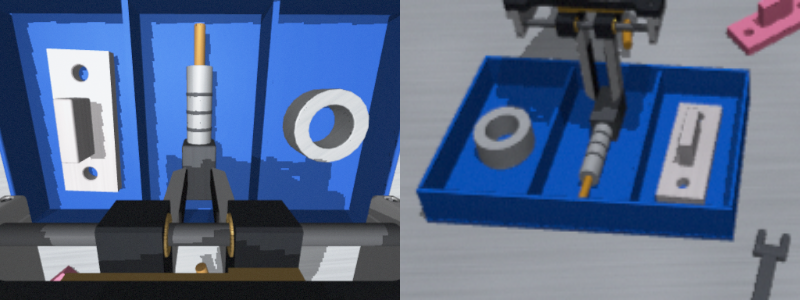

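```bash
python3 - <<'E'
from h import *
import pickle
st=pickle.load(open('pics/w2.png.pkl','rb')); im=cv2.imread('pics/w2.png')
c=manip.camera_info('wrist'); T=np.array(c['T_tool_cam']); R=Ro.from_euler('xyz',st['eef_rot']).as_matrix()
def pr(p):
    q=T[:3,:3].T@(R.T@(np.array(p)-st['eef_pos'])-T[:3,3]); return c['fx']*q[0]/q[2]+c['cx'],c['fy']*q[1]/q[2]+c['cy']
y=np.radians(-5.6);A=lambda x,w,z:(531+x*np.cos(y)-w*np.sin(y),-225.5+x*np.sin(y)+w*np.cos(y),z)
s=5;x0,y0=180,160;cr=cv2.resize(im[y0:y0+110,x0:x0+150],None,fx=s,fy=s)
for n,p in {'hfL':A(28,16,37),'hfR':A(28,-16,37),'htL':A(-28,16,37),'htR':A(-28,-16,37),'tcp':st['eef_pos'],'tip':A(132,0,21)}.items():
    u,v=pr(p);print(n,round(u),round(v)); cv2.circle(cr,(int((u-x0)*s),int((v-y0)*s)),5,(0,0,255),-1)
cv2.imwrite('pics/v3.png',cv2.convertScaleAbs(cr,alpha=1.5))
E
```

```text
hfL 233 186
hfR 278 186
htL 235 257
htR 276 257
tcp 255 211
tip 256 31
```

View pics/v3.png

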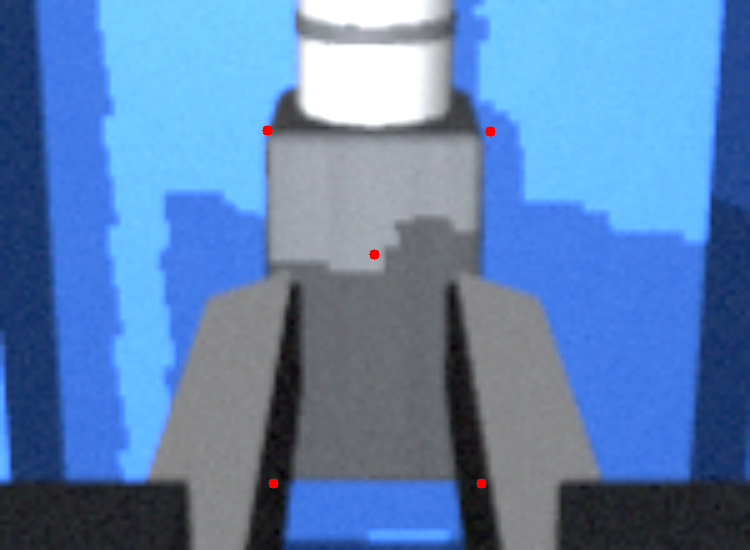

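The head is exactly where I predicted, but the fingers closed to 20 mm without touching it. Scaling the visible fingertips by the known gap puts them about 37 mm short of the stated TCP, so they closed in the air above the head (top at z=37). I'll open, go 27 mm lower and check for contact.

Emit:
servo_tool(
  rows=[
    [0,0,0,0,0,0,0.3],
    [0,0,0,0,0,0,0.3],
    [0,0,0,0,0,0,0.3],
    [0,0,0,0,0,0,0.3],
    [0,0,0,0,0,-5,0.3],
    [0,0,0,0,0,-5,0.3],
    [0,0,0,0,0,-5,0.3],
    [0,0,0,0,0,-4,0.3],
    [0,0,0,0,0,-4,0.3],
    [0,0,0,0,0,-4,0.3],
    [0,0,0,0,0,0,0.3],
  ],
)

```text
clock: 5.62
eef_pos: [531.4, -225.0, -15.4]
eef_rot: [-3.141, 0.0, -0.097]
wrist_force: [0.1, 0.1, -0.2]
finger_gap: 65.7
finger_force: 0.0
```

No contact with the TCP at z=-15, so the real fingertips are well above the stated TCP. Closing now.

Emit:
servo_tool(
  rows=[
    [0,0,0,0,0,0,0.7],
    [0,0,0,0,0,0,0.8],
    [0,0,0,0,0,0,0.8],
    [0,0,0,0,0,0,0.8],
  ],
  grip_force=30,
)

```text
clock: 6.12
eef_pos: [531.6, -225.1, -15.0]
eef_rot: [3.142, -0.0, -0.097]
wrist_force: [-0.8, 0.8, -0.2]
finger_gap: 31.6
finger_force: 30.0
```

Emit:
servo_tool(
  rows=[
    [0,0,0,0,0,0,0.5],
    [0,0,0,0,0,0,0.5],
    [0,0,0,0,0,0,0.5],
    [0,0,0,0,0,-4,0.5],
    [0,0,0,0,0,-4,0.5],
    [0,0,0,0,0,0,0.5],
    [0,0,0,0,0,0,0.8],
    [0,0,0,0,0,0,0.8],
    [0,0,0,0,0,0,0.8],
    [0,0,0,0,0,5,0.8],
    [0,0,0,0,0,15,0.8],
    [0,0,0,0,0,25,0.8],
    [0,0,0,0,0,30,0.8],
    [0,0,0,0,0,30,0.8],
    [0,0,0,0,0,30,0.8],
    [0,0,0,0,0,0,0.8],
  ],
  grip_force=40,
)

```text
clock: 8.12
eef_pos: [532.6, -225.6, 114.6]
eef_rot: [3.14, -0.004, -0.097]
wrist_force: [-0.4, 0.8, -4.7]
finger_gap: 31.9
finger_force: 40.0
```

Emit:
servo_tool(
  rows=[
    [0,0,0.6,-4,15,0,0.8],
    [0,0,0.6,-4,27,0,0.8],
    [0,0,0.6,-4,27,0,0.8],
    [0,0,0.6,-4,27,0,0.8],
    [0,0,0.6,-4,27,0,0.8],
    [0,0,0.6,-4,27,0,0.8],
    [0,0,0.6,-4,27,0,0.8],
    [0,0,0.6,-4,27,0,0.8],
    [0,0,0.6,-4,27,0,0.8],
    [0,0,0.6,-4,27,0,0.8],
    [0,0,0.6,-4,27,0,0.8],
    [0,0,0.6,-4,27,0,0.8],
    [0,0,0.6,-4,27,0,0.8],
    [0,0,0.6,-4,27,0,0.8],
    [0,0,0.6,-4,27,0,0.8],
    [0,0,0.6,-2,27,0,0.8],
    [0,0,0.4,0,10,0,0.8],
    [0,0,0,0,0,0,0.8],
    [0,0,0,0,0,0,0.8],
  ],
)

```text
clock: 10.5
eef_pos: [469.4, 204.2, 111.6]
eef_rot: [3.141, 0.001, 0.077]
wrist_force: [-0.4, -0.9, -4.9]
finger_gap: 31.8
finger_force: 40.0
```

```bash
python3 - <<'E'
from h import *
st,im=wsnap('w4.png'); print(st['eef_pos'],st['eef_rot'],st['clock'],st['finger_force'])
cv2.imwrite('pics/v4.png',cv2.resize(im,(800,600))[:,:,::-1])
E
```

```text
[469.35479412 204.22543053 111.58421573] [3.14128414e+00 6.95721457e-04 7.72580694e-02] 10.5 39.993964433670044
```

View pics/v4.png

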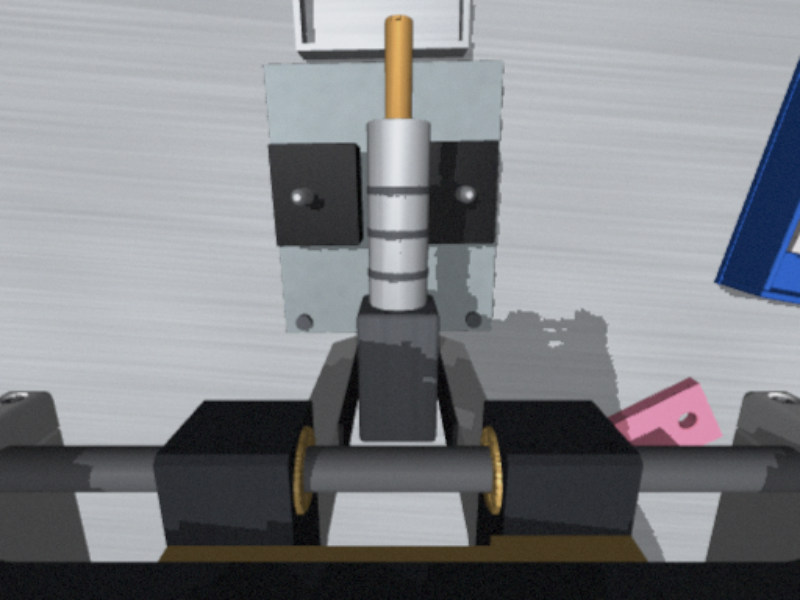

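The wrist view shows the fixture with the injector held above it. Block-top corners are at (268,144), (361,144), (277,246), (497,141) and (496,243). Pin tops are near (297,197) and (469,195), and the base's rear corners are at (286,332) and (492,329).

```bash
python3 - <<'E'
from h import *
import pickle
st=pickle.load(open('pics/w4.png.pkl','rb')); k=.64
for n,u,v,z in [('LfL',268,144,46),('LrL',277,246,46),('LfR',361,144,46),('LrR',362,244,46),('RfR',497.5,141,46),('RrR',496,243,46),('pinL',297,197,72),('pinR',469,195,72),('baseRL',286,332,12),('baseRR',492,329,12),('baseFL',265,65,12),('baseFR',503,61,12),('boltL',305,322,12),('boltR',473,320,12)]:
    print(n,wr2w(st,[(u*k,v*k)],z)[0].round(1))
# injector edges
y=st['eef_pos']
for n,u,v,z in [('tip',398,18,156),('hfL',358,312,172),('hfR',438,312,172),('ht',398,438,172)]: print(n,wr2w(st,[(u*k,v*k)],z)[0].round(1))
g=cv2.cvtColor(cv2.imread('pics/w4.png'),cv2.COLOR_BGR2GRAY)
print(g[120:134,184:206]);print(g[118:132,286:310])
E
```

```text
LfL [561.4 292.4  46. ]
LrL [498.1 286.4  46. ]
LfR [565.9 234.8  46. ]
LrR [503.9 230.6  46. ]
RfR [574.3 150.6  46. ]
RrR [511.4 142.8  46. ]
pinL [532. 268.  72.]
pinR [541.  168.5  72. ]
baseRL [425.5 288.2  12. ]
baseRR [440.6 128.3  12. ]
baseFL [613.1 304.3  12. ]
baseFR [627.9 146.6  12. ]
boltL [434.9 273.6  12. ]
boltR [446.7 144.   12. ]
tip [600.6 214.8 156. ]
hfL [496.5 221.7 172. ]
hfR [498.8 191.6 172. ]
ht [443.6 202.4 172. ]
[[ 53  56  54  53  54  58  68  65  67  72  74  71  68  57  58  56  54  57
   53  54  56  54]
 [ 53  51  57  61  77  90  95  94  87  83  78  76  73  68  64  55  57  54
   54  56  52  55]
 [ 58  51  59  82 106 112 113 105  99  89  76  75  69  68  70  60  61  55
   56  54  55  56]
 [ 54  53  70 106 120 124 120 114 103  95  82  73  68  69  64  64  55  51
   52  53  53  56]
 [ 50  57  81 123 158 188 190 146 104  94  83  77  66  62  63  64  59  39
   44  45  52  55]
 [ 50  59  78 142 197 220 220 196 137  94  86  78  67  64  65  62  53  36
   26  37  52  55]
 [ 53  58  84 142 200 222 221 212 151  92  82  74  69  67  65  58  54  31
   24  35  53  53]
 [ 
[... 1363 characters left out ...]
22  26  28  33  43  64  65  79 103 108 126 168 209 209 195 147  80
   53  36  41  44  39  36]
 [ 30  30  33  31  26  38  59  66  75  96 104 111 130 173 189 160 105  69
   37  26  42  39  42  40]
 [ 28  30  23  28  32  29  46  62  68  79  94  96  98 119 128 105  73  57
   29  30  40  42  42  37]
 [ 26  29  32  25  25  27  32  38  50  66  78  84  85  85  80  75  59  29
   28  33  30  32  40  35]
 [ 30  32  28  27  26  19  30  23  36  41  51  61  70  71  59  47  31  26
   26  28  28  31  40  41]
 [ 22  25  34  28  26  30  34  28  28  24  31  36  39  39  34  28  33  26
   25  40  31  40  38  37]
 [ 28  29  32  26  24  29  26  28  29  32  29  30  28  26  25  26  29  28
   32  38  35  40  43  33]]
```

Both pins and the block edges agree: fixture origin (536.4, 218.2), yaw 5.25°. The pin spacing comes out at 100.5 mm, as it should. The held head is at about (470.6, 204.3), yaw 4.5°. I'll shift +7.7 in y, turn +0.8° and lower it.

Emit:
servo_tool(
  rows=[
    [0,0,0.8,0,7.7,0,0.8],
    [0,0,0,0,0,-20,0.8],
    [0,0,0,0,0,-25,0.8],
    [0,0,0,0,0,-25,0.8],
    [0,0,0,0,0,-20,0.8],
    [0,0,0,0,0,-15,0.8],
    [0,0,0,0,0,-10,0.8],
    [0,0,0,0,0,-6,0.8],
    [0,0,0,0,0,-3,0.8],
    [0,0,0,0,0,-2,0.8],
    [0,0,0,0,0,-1,0.8],
    [0,0,0,0,0,0,0.8],
  ],
)

```text
clock: 12.05
eef_pos: [469.7, 212.6, -14.9]
eef_rot: [-3.142, -0.0, 0.092]
wrist_force: [0.5, -0.2, -4.0]
finger_gap: 31.8
finger_force: 40.0
```

Emit:
servo_tool(
  rows=[
    [0,0,0,0,0,-1,0.8],
    [0,0,0,0,0,-0.5,0.8],
    [0,0,0,0,0,0,0.7],
    [0,0,0,0,0,0,0.5],
    [0,0,0,0,0,0,0.4],
    [0,0,0,0,0,0,0.4],
    [0,0,0,0,0,0,0.4],
    [0,0,0,0,0,15,0.4],
    [0,0,0,0,0,25,0.4],
    [0,0,0,0,0,30,0.4],
    [0,0,0,0,0,30,0.4],
    [0,0,0,0,0,30,0.4],
    [0,0,0,0,0,20,0.4],
    [0,0,0,0,0,0,0.4],
    [0,0,0,0,0,0,0.4],
  ],
)

```text
clock: 13.92
eef_pos: [469.2, 212.5, 132.9]
eef_rot: [3.141, 0.001, 0.092]
wrist_force: [0.4, -0.7, -0.0]
finger_gap: 56.3
finger_force: 0.0
```

```bash
python3 - <<'E'
from h import *
st,im=wsnap('w5.png'); print(st['eef_pos'],st['eef_rot'],st['clock'],st['finger_force'])
cv2.imwrite('pics/v5.png',cv2.resize(im,(800,600))[:,:,::-1])
E
```

```text
[469.23743416 212.48427255 132.94558939] [3.14143869e+00 6.87007238e-04 9.18053447e-02] 13.925 0.0
```

View pics/v5.png

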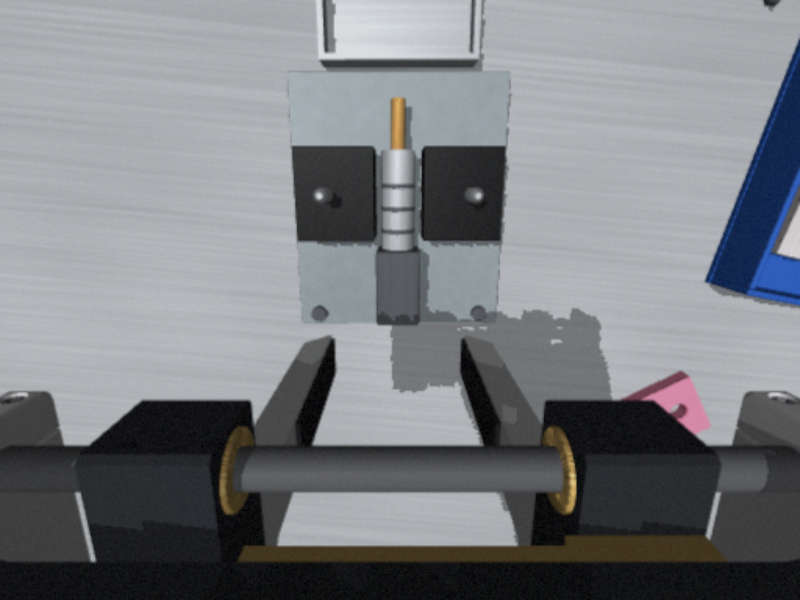

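The injector lies in the channel: nozzle at (398,98) towards the tray, head front at (398,249) just behind the blocks. I'll re-measure the pins and the head from this view, and work out the plate grasp from the earlier one.

```bash
python3 - <<'E'
from h import *
import pickle
st=pickle.load(open('pics/w5.png.pkl','rb')); k=.64
g=cv2.cvtColor(cv2.imread('pics/w5.png'),cv2.COLOR_BGR2GRAY).astype(float)
P=[]
for x0,x1 in((195,215),(295,320)):
    s=g[112:140,x0:x1]; w=np.clip(s-s.max()*.72,0,None); yy,xx=np.mgrid[112:140,x0:x1]; uv=((w*xx).sum()/w.sum(),(w*yy).sum()/w.sum()); p=wr2w(st,[uv],72)[0]; P.append(p); print(uv,p.round(1))
m=(P[0]+P[1])/2; d=P[0]-P[1]; print('mid',m.round(1),np.hypot(*d[:2]),np.degrees(np.arctan2(-d[0],d[1])))
B=wr2w(st,[(u*k,v*k) for u,v in((292,146),(298,240),(507,146),(503,241))],46); print(B.round(1),B.mean(0).round(1))
H=wr2w(st,[(u*k,v*k) for u,v in((398,249),(398,322),(398,98))],[44,44,28]); print(H.round(1))
yw=np.radians(5.25); h=H[0]-[28*np.cos(yw),28*np.sin(yw),0]
r=(h-m)[:2]; print('head in fixture',Ro.from_euler('z',-yw).apply([*r,0]).round(1))
E
```

```text
(np.float64(203.85842336934778), np.float64(124.97246898759502)) [532.1 268.5  72. ]
(np.float64(305.65714285714284), np.float64(124.8713057715923)) [541.6 168.9  72. ]
mid [536.9 218.7  72. ] 100.03112857273801 5.396530169992813
[[561.4 292.2  46. ]
 [498.8 286.1  46. ]
 [574.8 149.   46. ]
 [511.6 141.7  46. ]] [536.6 217.3  46. ]
[[498.7 215.1  44. ]
 [444.  210.   44. ]
 [600.5 224.6  28. ]]
head in fixture [-66.3  -0.1   0. ]
```

The injector head is at fixture (-66.3, -0.1), well inside the limits. Pin midpoint is (536.9, 218.7), yaw 5.4°. Now to the plate.

Emit:
servo_tool(
  rows=[
    [0,0,-1,5,-12,0,0.4],
    [0,0,-1,9,-26,0,0.4],
    [0,0,-1,9,-26,0,0.4],
    [0,0,-1,9,-26,0,0.4],
    [0,0,-1,9,-26,0,0.4],
    [0,0,-1,9,-26,0,0.4],
    [0,0,-1,9,-26,0,0.4],
    [0,0,-1,9,-26,0,0.4],
    [0,0,-1,9,-26,0,0.4],
    [0,0,-1,9,-26,0,0.4],
    [0,0,-1,9,-26,0,0.4],
    [0,0,-1,9,-26,0,0.4],
    [0,0,-0.9,9,-26,0,0.4],
    [0,0,0,2,-5,0,0.4],
    [0,0,0,0,0,0,0.4],
    [0,0,0,0,0,0,0.4],
  ],
)

```text
clock: 15.98
eef_pos: [584.4, -115.7, 133.4]
eef_rot: [-3.142, 0.0, -0.133]
wrist_force: [-0.3, -0.5, 0.0]
finger_gap: 56.5
finger_force: 0.0
```

```bash
python3 - <<'E'
from h import *
st,im=wsnap('w6.png'); print(st['eef_pos'],st['eef_rot'][2],st['clock'],st['finger_gap'])
im=im.astype(int); m=((im[...,2]-im[...,0])<40).astype(np.uint8); m[:,:200]=0;m[:,310:]=0;m[215:]=0
n,l,s,c=cv2.connectedComponentsWithStats(m); i=1+s[1:,4].argmax(); print(s[i],c[i])
pl=(l==i).astype(np.uint8); cs,hi=cv2.findContours(pl,cv2.RETR_CCOMP,cv2.CHAIN_APPROX_NONE)
H=[]
for q,h in zip(cs,hi[0]):
    if h[3]>=0 and cv2.contourArea(q)>25: H.append(np.array(cv2.minEnclosingCircle(q)[0])); print(H[-1],cv2.contourArea(q),wr2w(st,[H[-1]],17)[0].round(1))
cv2.imwrite('pics/v6.png',cv2.resize(im[40:240,170:340].astype(np.uint8),(680,600*4//3*1) if 0 else (510,600))[:,:,::-1])
E
```

```text
[ 584.38824547 -115.7398314   133.3845599 ] -0.13267364818416127 15.975 56.478949470277556
[ 200    0  110   87 9410] [254.10456961  42.27980871]
```

View pics/v6.png

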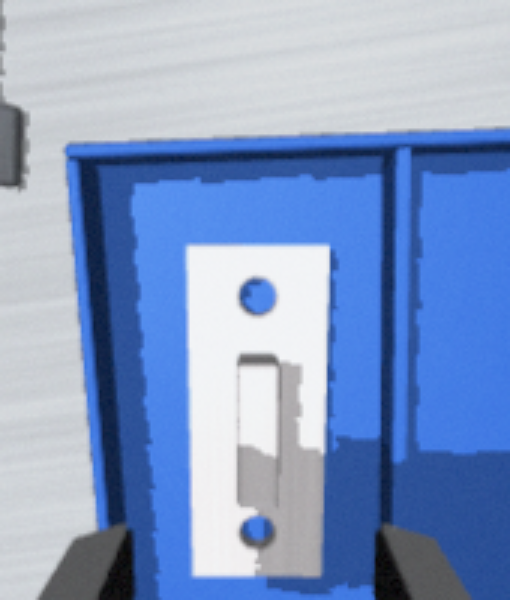

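The plate fills the middle of the crop, with holes at crop (258,296) and (257,530) and the fin centred at (259,433). It is aligned with the tool.

```bash
python3 - <<'E'
from h import *
import pickle
st=pickle.load(open('pics/w6.png.pkl','rb'))
f=lambda x,y:(170+x/3,40+y/3)
p=wr2w(st,[f(258,296),f(257,530),f(259,360),f(258,507)],[17,17,49,49]); print(p.round(1)); d=p[0]-p[1]; print(((p[0]+p[1])/2).round(1),((p[2]+p[3])/2).round(1),np.hypot(*d[:2]),np.degrees(np.arctan2(d[1],d[0])))
E
```

```text
[[ 634.  -123.8   17. ]
 [ 535.7 -110.6   17. ]
 [ 613.4 -121.3   49. ]
 [ 557.  -113.6   49. ]]
[ 584.9 -117.2   17. ] [ 585.2 -117.5   49. ] 99.13377445117766 -7.672230105392588
```

Emit:
servo_tool(
  rows=[
    [0,0,0,0.6,-1.6,-10,0.4],
    [0,0,0,0,0,-25,0.4],
    [0,0,0,0,0,-30,0.4],
    [0,0,0,0,0,-30,0.4],
    [0,0,0,0,0,-20,0.4],
    [0,0,0,0,0,-12,0.4],
    [0,0,0,0,0,-8,0.4],
    [0,0,0,0,0,-6,0.4],
    [0,0,0,0,0,-4,0.4],
    [0,0,0,0,0,0,0.4],
    [0,0,0,0,0,0,0.8],
    [0,0,0,0,0,0,0.92],
    [0,0,0,0,0,0,0.92],
    [0,0,0,0,0,0,0.92],
    [0,0,0,0,0,0,0.92],
  ],
  grip_force=40,
)

```text
clock: 17.9
eef_pos: [585.2, -117.9, -11.5]
eef_rot: [-3.142, -0.0, -0.133]
wrist_force: [0.1, 0.4, 0.7]
finger_gap: 15.7
finger_force: 40.0
```

Emit:
servo_tool(
  rows=[
    [0,0,0,0,0,5,0.92],
    [0,0,0,0,0,15,0.92],
    [0,0,0,0,0,30,0.92],
    [0,0,0,0,0,30,0.92],
    [0,0,0,0,0,30,0.92],
    [0,0,0,0,0,20,0.92],
    [0,0,3,0,8,0,0.92],
    [0,0,6,-3,19,0,0.92],
    [0,0,6,-3,19,0,0.92],
    [0,0,6,-3,19,0,0.92],
    [0,0,6,-3,19,0,0.92],
    [0,0,6,-3,19,0,0.92],
    [0,0,6,-3,19,0,0.92],
    [0,0,6,-3,19,0,0.92],
    [0,0,6,-3,19,0,0.92],
    [0,0,6,-3,19,0,0.92],
    [0,0,6,-3,19,0,0.92],
    [0,0,6,-3,19,0,0.92],
    [0,0,6,-3,19,0,0.92],
    [0,0,6,-3,19,0,0.92],
  ],
)

```text
clock: 20.4
eef_pos: [546.1, 137.6, 119.5]
eef_rot: [3.141, -0.0, 1.284]
wrist_force: [0.1, -0.6, -3.7]
finger_gap: 15.4
finger_force: 40.0
```

Emit:
servo_tool(
  rows=[
    [0,0,6,-3,19,0,0.92],
    [0,0,6,-3,19,0,0.92],
    [0,0,6,-3,19,0,0.92],
    [0,0,4,0,19,0,0.92],
    [0,0,0,0,5.5,0,0.92],
    [0,0,0,0,0,0,0.92],
    [0,0,0,0,0,0,0.92],
    [0,0,0,0,0,0,0.92],
  ],
)

```text
clock: 21.4
eef_pos: [537.3, 218.0, 118.5]
eef_rot: [-3.142, 0.0, 1.663]
wrist_force: [0.1, -0.2, -3.9]
finger_gap: 16.0
finger_force: 40.0
```

```bash
python3 - <<'E'
from h import *
st,im=wsnap('w7.png'); print(st['eef_pos'],st['eef_rot'],st['clock'],st['finger_force'],st['wrist_force'])
cv2.imwrite('pics/v7.png',cv2.resize(im,(800,600))[:,:,::-1])
E
```

```text
[537.2786474  217.96237819 118.53778725] [-3.14158329e+00  7.25013656e-05  1.66321515e+00] 21.4 39.998958706855774 [ 0.09659755 -0.19253711 -3.91878151]
```

View pics/v7.png

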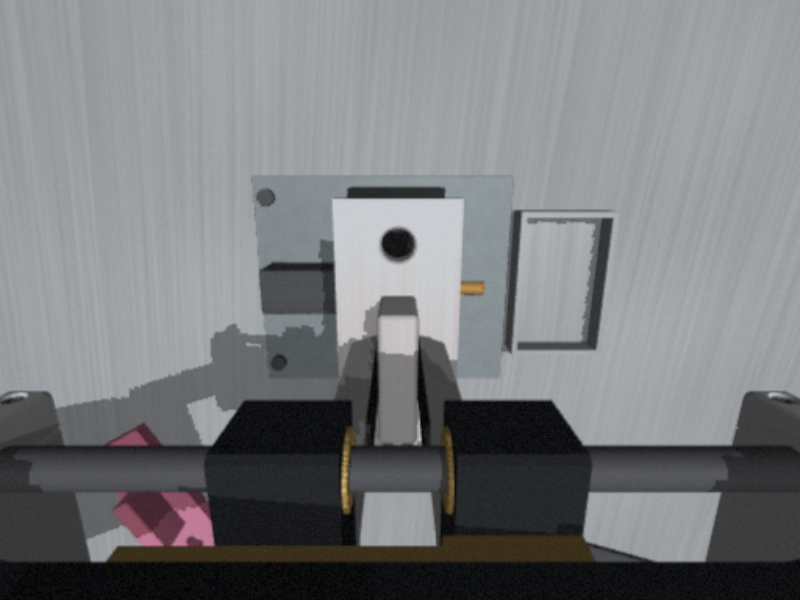

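The plate is held over the fixture. Its far hole is at (398,244) and its front edge runs from (334,199) to (463,198). The injector is still in place underneath.

```bash
python3 - <<'E'
from h import *
import pickle
st=pickle.load(open('pics/w7.png.pkl','rb')); k=.64
im=cv2.imread('pics/w7.png'); g=cv2.cvtColor(im,cv2.COLOR_BGR2GRAY)
m=np.zeros_like(g); m[140:172,238:272]=(g[140:172,238:272]<100)
n,l,s,c=cv2.connectedComponentsWithStats(m); i=1+s[1:,4].argmax(); x,y,w,h,a=s[i]; print(s[i],c[i])
hc=(x+(w-1)/2,y+(h-1)/2)
p=wr2w(st,[hc,(334*k,199*k),(463*k,198*k)],147).round(1); print(p)
E0=st['eef_pos']; yw=st['eef_rot'][2]; ax=np.array([np.cos(yw),np.sin(yw),0])
e=p[0]-ax*50; print('centre from hole',e); print('front mid -> centre',(p[1]+p[2])/2-70*ax, 'edge dir', np.degrees(np.arctan2(*(p[1]-p[2])[[1,0]]))-90+180-np.degrees(yw))
# fixture seen now: base corners z=12
print(wr2w(st,[(252*k,177*k),(513*k,177*k),(501*k,377*k)],12).round(1))
# row scan of plate edges
for v in (140,150,165,180,195): r=g[v,200:310]; w=np.where(r>185)[0]+200; print(v,w.min(),w.max(),end=';')
E
```

```text
[244 146  22  21 350] [254.36285714 156.19428571]
[[533.5 267.6 147. ]
 [504.7 284.  147. ]
 [559.4 289.6 147. ]]
centre from hole [538.11436595 217.81337904 147.        ]
front mid -> centre [538.51011233 217.09873065 147.        ] edge dir -179.449826512118
[[425.8 287.1  12. ]
 [614.2 304.9  12. ]
 [630.3 147.5  12. ]]
140 213 295;150 214 295;165 215 294;180 215 293;195 216 293;
```

Emit:
servo_tool(
  rows=[
    [0,0,0,-0.3,0.6,-5,0.92],
    [0,0,0,0,0,-15,0.92],
    [0,0,0,0,0,-15,0.92],
    [0,0,0,0,0,-10,0.92],
    [0,0,0,0,0,-5,0.92],
    [0,0,0,0,0,-4,0.92],
    [0,0,0,0,0,-4,0.92],
    [0,0,0,0,0,-3,0.92],
    [0,0,0,0,0,0,0.92],
  ],
)

```text
clock: 22.58
eef_pos: [536.8, 219.1, 57.3]
eef_rot: [-3.141, -0.0, 1.664]
wrist_force: [0.3, 0.8, -3.5]
finger_gap: 15.7
finger_force: 40.0
```

Emit:
servo_tool(
  rows=[
    [0,0,0,0,0,-2,0.92],
    [0,0,0,0,0,-2,0.92],
    [0,0,0,0,0,-2,0.92],
    [0,0,0,0,0,-2,0.92],
    [0,0,0,0,0,-2,0.92],
    [0,0,0,0,0,0,0.92],
  ],
)

```text
clock: 23.32
eef_pos: [536.8, 219.1, 47.3]
eef_rot: [-3.141, 0.0, 1.664]
wrist_force: [0.2, -0.3, -3.3]
finger_gap: 15.4
finger_force: 40.0
```

The holes are over the pins (underside about 64 mm, pin tops 72 mm) and there is no contact force. Continuing slowly.

Emit:
servo_tool(
  rows=[
    [0,0,0,0,0,-3,0.92],
    [0,0,0,0,0,-3,0.92],
    [0,0,0,0,0,-3,0.92],
    [0,0,0,0,0,-3,0.92],
    [0,0,0,0,0,-2,0.92],
    [0,0,0,0,0,-1,0.92],
    [0,0,0,0,0,-0.5,0.92],
    [0,0,0,0,0,-0.5,0.92],
    [0,0,0,0,0,-0.5,0.92],
    [0,0,0,0,0,0,0.92],
  ],
)

```text
clock: 24.58
eef_pos: [536.9, 219.1, 30.9]
eef_rot: [-3.142, 0.0, 1.664]
wrist_force: [-0.4, 0.1, -2.8]
finger_gap: 15.5
finger_force: 40.0
```

Emit:
servo_tool(
  rows=[
    [0,0,0,0,0,-0.5,0.92],
    [0,0,0,0,0,-0.5,0.92],
    [0,0,0,0,0,-0.4,0.92],
    [0,0,0,0,0,-0.3,0.92],
    [0,0,0,0,0,0,0.92],
  ],
)

```text
clock: 25.2
eef_pos: [536.9, 219.1, 29.5]
eef_rot: [3.141, -0.0, 1.664]
wrist_force: [-2.2, -0.7, 1.7]
finger_gap: 15.8
finger_force: 40.0
```

Contact is made: the wrist force went from -3.5 to +1.7 N at the predicted height. Releasing and backing straight up.

Emit:
servo_tool(
  rows=[
    [0,0,0,0,0,0,0.8],
    [0,0,0,0,0,0,0.65],
    [0,0,0,0,0,0,0.5],
    [0,0,0,0,0,0,0.5],
    [0,0,0,0,0,0,0.5],
    [0,0,0,0,0,10,0.5],
    [0,0,0,0,0,20,0.5],
    [0,0,0,0,0,30,0.5],
    [0,0,0,0,0,30,0.5],
    [0,0,0,0,0,30,0.5],
    [0,0,0,0,0,20,0.5],
    [0,0,0,0,0,0,0.5],
    [0,0,0,0,0,0,0.5],
    [0,0,0,0,0,0,0.5],
  ],
)

```text
clock: 26.95
eef_pos: [536.5, 219.0, 168.3]
eef_rot: [-3.14, 0.0, 1.664]
wrist_force: [-0.7, -0.0, -0.4]
finger_gap: 47.1
finger_force: 0.0
```

```bash
python3 - <<'E'
from h import *
st,im=wsnap('w8.png'); s=snap('scene','s8.png'); print(st['clock'],st['finger_force'],st['wrist_force'])
cv2.imwrite('pics/v8.png',np.hstack([cv2.resize(im[80:270,130:383],(400,300)),cv2.resize(s[150:270,280:440],(400,300))])[:,:,::-1])
E
```

```text
26.95 0.0 [-0.66410722 -0.01211315 -0.42490995]
```

View pics/v8.png

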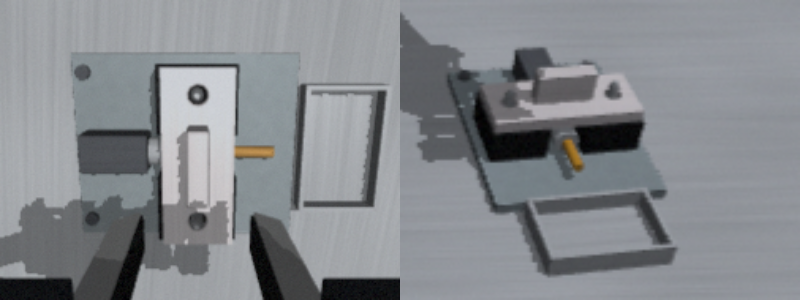

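The plate sits flush on the blocks with both pins centred in its holes. The injector lies under it with the nozzle to the tray, and the gripper is clear. Handing in.

```bash
python3 -c "
from cell import manip
print(manip.sign_off())"
```

```text
the job is handed in; nothing more can be done
None
```

The job is handed in at about 27 s: the last pictures show the injector in the channel, nozzle to the tray, and the clamp plate flush over both pins, with both released; I never touched the ring nut or spanner, and sign-off gave no verdict.

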